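# Tighten a bench clamp with a T-key down its shaft

## Robot

A 6-joint arm with a two-finger parallel gripper is mounted at the origin on a cart in front of the work surface, level with it; the furniture and walls round the work are solid. World frame = base frame: x ahead of the robot, y to its left, z up, the work surface at z = 0. Lengths are in m, angles in rad, forces in N, time in s.
With the tool pointing down it reaches from about 0.25 to 0.725 m from the base axis. Payload 4 kg.
Tool frame: the origin (TCP) lies at the very end of the fingers, on their centre line; the grasp point (between the pads) lies behind it (manip.pinch_z is the z of the grasp point in the tool frame, in m); z points along the fingers, y is the line along which they close (so a half turn about z gives the same grasp; the last joint's range is limited). The gripper opens to 85 mm and grips with 20 to 120 N. Pads are 22 mm wide; open, the fingers measure 114 mm over their backs; the gripper's body (76 mm by 85 mm) begins 54 mm behind the grasp point. The pads swing forward as they close: fully open they stand 13 mm farther back than shut.
Start: joints at [1.158, 0.241, 0.005, 1.335, 0, 1.571], TCP at [0.201, 0.458, 0.231] pointing down, gripper open.
Joint ranges: [-2.72, 2.72], [-1.05, 1.87], [-1.09, 1.28], [-1.99, 2.15], [-1.42, 1.44], [-3.14, 3.14]. Speed limits (rad/s): [2.79, 2.79, 3.14, 3.14, 3.14, 3.14].

## Interface

Orientations are given as [roll, pitch, yaw] about the fixed x, y, z axes, in that order (R = Rz(yaw) Ry(pitch) Rx(roll)).
In Python, from rig import manip gives the robot as it stands. The module is installed in compiled form; this text tells all that it offers. Calls block until the motion is done:
- manip.movep(position, orientation): joint-space move of the TCP to a pose.
- manip.servo_line(position, attitude=None, velocity=0.15, threshold=None): straight line of the TCP; attitude=None keeps the orientation; velocity is the mean speed in m/s. With threshold (N) it stops when the force on the tool has changed by that much, and returns True; else False.
- manip.move_j(angles): joint-space move.
- manip.open_gripper() and manip.close(force=None): open the fingers fully, or close them until they stop; force is the grip in N (None keeps the last).
- manip.wait(seconds).
- manip.inverse_kinematics(position, orientation): joint angles nearest the present ones, or None.
- manip.sense(): the state.
- manip.camera(name): name is "side" or "top"; returns a dict with "image" (420x560x3 uint8, red, green, blue), "fov_y" (degrees; the focal length in pixels is half the picture's height over the tangent of half this angle, whatever the lens; pixels are square), "cx", "cy" (the principal point, pixels), "k1" (the pictures are not rectified: a ray, as slopes to the right and down, at radius r is drawn at 1 + k1 r^2 times it, then the intrinsics apply), "rvec" (rotation vector, rad) and "tvec" (3), from world to camera coordinates, as OpenCV has them. Camera axes: x right, y down, z forward; pixel columns grow to the right and rows downward; lengths in m; the calibration is good to about 2 mm. A picture is of the moment at which its call begins. There is no depth.
A pose or a line that the arm cannot do raises manip.PlanningError and nothing moves.
- manip.close_job(): hands the job in; it is judged then, once.
Trained networks look in the newest picture that a camera, given by its name, has taken for a name from the list of things; names that differ only in an ending like _2 or _b are one class to them, and where a whole thing is asked for, a point or a joint stands for the part that bears it (a point fixed in the world has none). Each returns a list of dicts, best first, with "p" (0 to 1); they miss things now and then, are a little off and sometimes report something else, mostly with a low value. They report only what shows in the picture. A call takes as long as a camera call. They do not tell look-alikes from the thing itself.
- manip.look_for(camera, query): "xyz" ([x, y, z] in m, in world coordinates, good to about 4 mm: the middle of the surface that is visible of it).
- manip.tip_of(camera, query): "xyz" ([x, y, z] in m, in world coordinates, good to about 4 mm: a listed point, or the origin of a listed thing).
The state is a dict: "time": time; "joints": joint angles; "qvel": joint speeds; "effort": joint torques, N m; "position": TCP position; "tool_rot": TCP orientation; "wrist_force": force on the tool from outside, world axes, zero at the start; "moment": the same for the moment, N m; "grip_width": opening from 0.0 (shut) to 1.0 (fully open); "finger_force": force on a finger pad.
Only numpy, scipy, OpenCV 4.12 (cv2) and the standard library are available. Lean on these libraries where they do the work, as an engineer would, in place of code of your own. Each camera call takes 0.05 s, during which the arm holds its last target. There are 200 camera calls.

## Task

The silver bar lies loose in the bench clamp. Take the T-key out of its wooden block, lower it gently down the clamp's shaft until its socket has dropped right over the square stem at the bottom, and turn it clockwise until the jaw grips the bar firmly, without crushing the soft silver. Leave the key standing in the shaft on the stem, and do not push the jaw by hand or disturb the other things on the bench.

Things in the scene. Friction and masses are not known exactly. Their poses are not given: they have to be found in the camera images.
- clamp: Dark steel bench clamp fixed to the worktop. Base plate 80 x 150 x 14 mm; origin at the centre of its underside; y runs along its length from the shaft (axis at y = -40 mm) to the back jaw (face somewhere from y = 34 to 36.6 mm, bolted down, top 40 mm above the worktop), z up. Between them slides the moving jaw, 66 mm wide, top 39 mm above the worktop, its face at y = 12 to 18 mm at the start
- shaft_mouth (a point): centre of the upper rim of the round shaft, on its axis, 110 mm above the worktop; axes as the clamp's. Outer diameter 45 mm, bore 29 mm, flared to about 39 mm at the mouth over the last 10 mm
- stem_top (a point): centre of the top of the square stem at the foot of the shaft, 74 mm below the mouth, 36 mm above the worktop; point and axes are fixed to the clamp and do not turn with the stem. The stem is a 14 mm square steel post standing 22 mm above the base plate, its top 1.5 mm tapering to 12.4 mm. The key drops on only when its square is within about 0.1 rad of the stem's
- stem_foot (a point): centre of the stem's foot, 22 mm below stem_top; axes fixed to the clamp. The stem's sides are parallel to the clamp's edges when it is back at its stop, but it has been left at an unknown angle of 0 to 0.85 rad clockwise (seen from above) of that. It is stiff (0.07 to 0.1 N m) and stays where it is left. Turning it clockwise drives the jaw 6 mm per rad. The key has up to 0.2 rad of play on it
- silver_bar: loose plain silver bar 56 x 14 x 16 mm on the clamp's base plate between the jaws, long side along the clamp's x; origin at the centre of its underside. It meets the back jaw with the stem somewhere from 1.3 to 1.8 rad clockwise of its back stop, as that jaw stands; from there the torque on the key rises steeply: 0.15 to 0.25 N m is a firm grip, about 0.4 N m crushes it
- key_block: wooden block 70 x 70 x 66 mm fixed to the worktop, origin at the centre of its underside, with one upright hole of 28.4 mm diameter, 60 mm deep, in the middle of its top, in which the key stands
- t_key: loose steel T-key, 148 mm tall, about 0.22 kg, upright in the block; origin at the centre of its lower end, z up the shank, x along its T-bar. The lower end is a round head of 26 mm diameter with a square socket 15.2 mm wide, 14 mm deep, sides parallel to the T-bar's; shank 16 mm, guide collar of 26 mm diameter 46 to 60 mm above the lower end
- key_bar (a point): centre of the key's T-bar, 140 mm above the key's lower end; the bar is 76 mm long (along x), 12 mm wide, 16 mm high: the place to grasp, across its width
- key_tip (a point): centre of the key's lower end (the mouth of its socket)
- bench_block: bystander: loose steel block 62 x 62 x 20 mm; origin at the centre of its underside
- flux_jar: bystander: small glass jar with a brown cap, 48 mm across, 65 mm tall; origin at the centre of its underside
- silver_cuff: bystander: hammered silver cuff, 54 x 59 x 22 mm; origin at the centre of its underside
There are look-alikes about, which are no part of the job. Of the things shaped like the silver_bar, the silver one is meant.

How it is judged:
By the outcome, as a careful person would: the job done as asked, in the order asked, and still so for the second after the job is handed in, with the robot touching nothing.
It also fails if it takes over 72 s, if anything falls off the work surface, if the arm or the gripper's body presses on something with over 40 N, if the wrist force passes 120 N, or if a joint passes its speed limit or range.

## Working session

There is one attempt and no reset: what is moved stays moved. The work goes in short steps, each a Python script; the robot and the scene stay as the last script left them, time stands still between calls to the robot, and variables do not carry over. Pictures are saved under pics/ and viewed, at most 10 in all, crops included, and the job is handed in when it is done.

```bash
mkdir -p pics
cat > h.py <<'E'
import numpy as np, cv2
from rig import manip
def cam(n):
    c=manip.camera(n); f=210/np.tan(np.radians(c["fov_y"])/2)
    c["K"]=np.array([[f,0,c["cx"]],[0,f,c["cy"]],[0,0,1]]); c["R"]=cv2.Rodrigues(np.array(c["rvec"],float))[0]; c["t"]=np.array(c["tvec"],float); c["D"]=np.array([c["k1"],0,0,0,0],float)
    return c
def proj(c,P): return cv2.projectPoints(np.array(P,float).reshape(-1,3),np.array(c["rvec"],float),c["t"],c["K"],c["D"])[0].reshape(-1,2)
def ray(c,uv,z):
    "pixels -> world at height z"
    n=cv2.undistortPoints(np.array(uv,float).reshape(-1,1,2),c["K"],c["D"]).reshape(-1,2)
    d=np.c_[n,np.ones(len(n))]@c["R"]; o=-c["R"].T@c["t"]
    return o+d*((z-o[2])/d[:,2])[:,None]
def save(c,n,crop=None,s=1):
    im=c["image"][:,:,::-1]
    if crop: im=im[crop[1]:crop[3],crop[0]:crop[2]]
    cv2.imwrite(f"pics/{n}.png",cv2.resize(im,None,fx=s,fy=s,interpolation=cv2.INTER_CUBIC))
E
python3 - <<'E'
from h import *
for n in("top","side"):
    c=cam(n); save(c,n+"0",None,1.4); print(n,"cam at",(-c["R"].T@c["t"]).round(3),c["fov_y"])
    for q in["clamp","shaft_mouth","stem_top","silver_bar","key_block","t_key","key_bar","bench_block","flux_jar","silver_cuff"]:
        for r in manip.tip_of(n,q)[:3]: print(q,round(r["p"],2),np.round(r["xyz"],3),proj(c,r["xyz"]).round()[0])
s=manip.sense(); print(s["time"],s["tool_rot"],manip.pinch_z)
E
```

```text
top cam at [ 0.486 -0.037  1.028] 48.81086709678462
clamp 0.96 [0.536 0.073 0.001] [215. 226.]
shaft_mouth 0.98 [0.545 0.03  0.113] [231. 219.]
shaft_mouth 0.17 [ 0.521 -0.172  0.144] [335. 231.]
stem_top 0.78 [0.546 0.032 0.032] [233. 221.]
silver_bar 0.72 [ 0.553  0.217 -0.002] [150. 218.]
silver_bar 0.48 [0.529 0.092 0.013] [206. 229.]
silver_bar 0.46 [0.424 0.061 0.004] [220. 277.]
key_block 0.85 [ 0.515 -0.169  0.001] [324. 236.]
key_block 0.26 [0.529 0.094 0.017] [205. 229.]
t_key 0.72 [ 0.518 -0.173  0.006] [326. 234.]
key_bar 0.58 [ 0.518 -0.169  0.147] [334. 232.]
key_bar 0.32 [ 0.725 -0.048  0.   ] [270. 143.]
bench_block 0.56 [ 0.728 -0.049 -0.002] [270. 142.]
flux_jar 0.82 [ 0.67   0.179 -0.002] [169. 166.]
flux_jar 0.73 [0.547 0.028 0.033] [234. 220.]
silver_cuff 0.44 [0.712 0.047 0.002] [228. 148.]
side cam at [0.389 0.582 0.668] 49.82995529253402
clamp 0.56 [0.543 0.033 0.108] [295. 243.]
shaft_mouth 0.6 [ 0.516 -0.173  0.151] [336. 161.]
shaft_mouth 0.58 [0.546 0.03  0.107] [294. 242.]
stem_top 0.97 [0.548 0.038 0.037] [292. 272.]
silver_bar 0.85 [0.424 0.058 0.002] [354. 306.]
silver_bar 0.77 [ 0.554  0.216 -0.002] [259. 365.]
silver_bar 0.7 [0.532 0.097 0.011] [292. 307.]
key_block 0.58 [ 0.517 -0.171 -0.002] [331. 219.]
key_bar 0.6 [ 0.518 -0.173  0.153] [335. 160.]
bench_block 0.68 [ 0.726 -0.047  0.002] [223. 237.]
bench_block 0.43 [ 0.71   0.043 -0.   ] [214. 269.]
flux_jar 0.78 [ 0.665  0.179 -0.001] [206. 330.]
silver_cuff 0.82 [ 0.71   0.046 -0.002] [213. 271.]
1.1 [3.14158122e+00 1.16227105e-05 2.72881556e+00] -0.0187
```

View pics/top0.png

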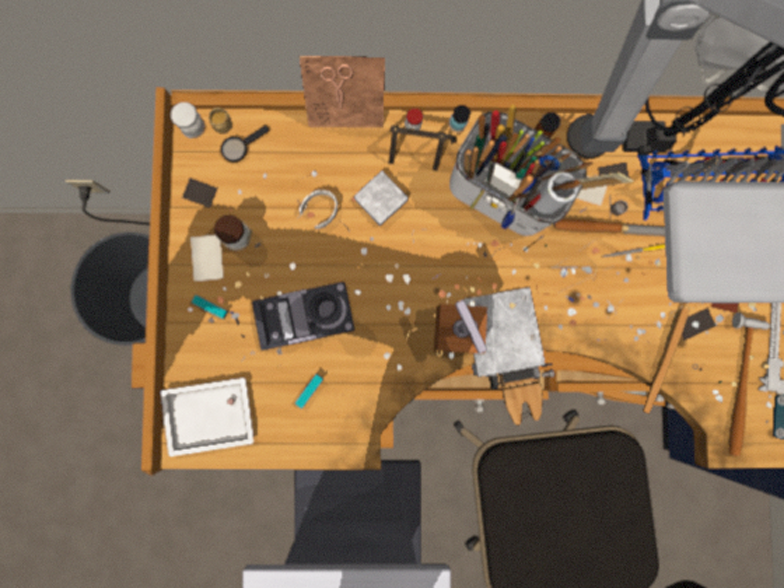

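Run:
```python
import cv2,numpy as np
im=cv2.imread("pics/top0.png"); s=lambda a:cv2.resize(a,(int(a.shape[1]*3),int(a.shape[0]*3)),interpolation=cv2.INTER_CUBIC)
a=im[250:380,230:360]; b=im[270:400,400:530]
cv2.imwrite("pics/crop1.png",s(np.hstack([a,b])))
```

```text
(no output)
```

View pics/crop1.png

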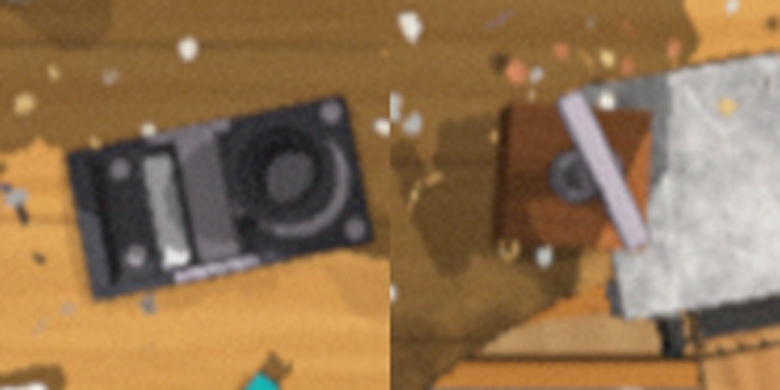

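View pics/side0.png

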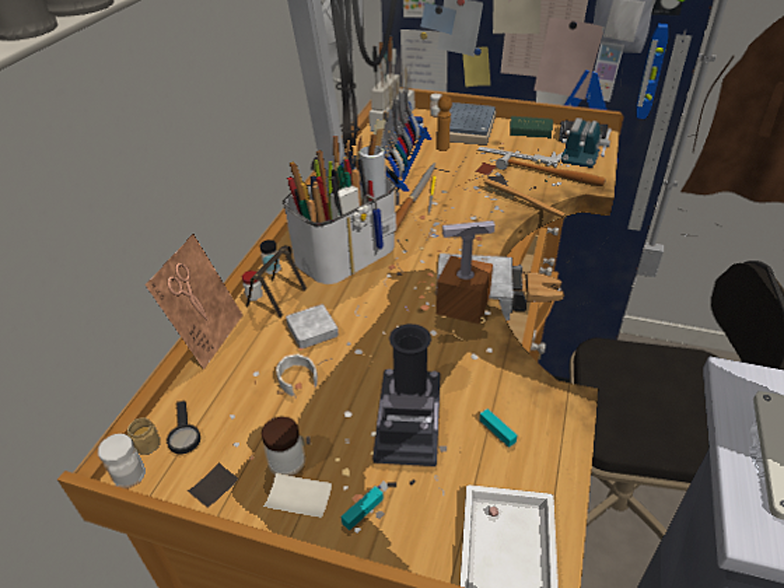

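The silver bar meant is the grey one between the clamp jaws (206,229 in the raw top image). The other two bar-shaped things, at (150,218) and (220,277), are teal and lie on the bench, so they are look-alikes. The enlarged crop confirms this. The key stands in the brown block at (330,232). Next I'll get the yaw of the key bar and of the clamp.

Run:
```python
from h import *
c=cam("top"); cs=cam("side")
q=lambda x,y,ox,oy:((x/3+ox)/1.4,(y/3+oy)/1.4)
L=lambda *p:[q(x,y,230,250) for x,y in p]
P=ray(c,L((340,97),(372,240),(97,298)),.014); print("plate",P.round(3)); e=P[2]-P[1]; print("clamp yaw",np.arctan2(e[1],e[0])-np.pi/2,np.linalg.norm(e))
e=P[0]-P[1]; print("yaw x",np.arctan2(e[1],e[0]),np.linalg.norm(e))
# key bar mask
for n,cc,(u,v) in(("top",c,(336,232)),("side",cs,(335,163))):
    im=cc["image"].astype(int); m=np.zeros(im.shape[:2],np.uint8)
    r,g,b=im[...,0],im[...,1],im[...,2]
    m[(b>=g+4)&(b>120)&(abs(r-b)<40)]=1; w=np.zeros_like(m); w[v-30:v+30,u-30:u+30]=1; m*=w
    k,l,st,ce=cv2.connectedComponentsWithStats(m); i=1+np.argmax(st[1:,4]); ys,xs=np.where(l==i)
    box=cv2.boxPoints(cv2.minAreaRect(np.c_[xs,ys].astype(np.float32))); print(n,st[i],ce[i],box.round(1).tolist())
    if n=="top":
        B=ray(cc,box,.154);print(B.round(4)); o=ray(cc,[ce[i]],.154); print("centre",o)
        for j in(0,1): e=B[j+1]-B[j]; print("yaw",np.arctan2(e[1],e[0]),np.linalg.norm(e))
    else:
        print(ray(cc,[ce[i]],.148))
```

```text
plate [[ 0.589  0.006  0.014]
 [ 0.514 -0.011  0.014]
 [ 0.484  0.131  0.014]]
clamp yaw 0.21153451426512881 0.14540519903103466
yaw x 0.22746900138605697 0.07668629958743954
top [326 215  21  37 232] [336.1637931  232.56034483] [[325.1000061035156, 216.89999389648438], [331.1000061035156, 214.10000610351562], [347.5, 248.89999389648438], [341.5, 251.6999969482422]]
[[ 0.5463 -0.1515  0.154 ]
 [ 0.5517 -0.1629  0.154 ]
 [ 0.486  -0.1933  0.154 ]
 [ 0.4807 -0.1819  0.154 ]]
centre [[ 0.51669338 -0.1721819   0.154     ]]
yaw -1.1295267270247646 0.01262480136433992
yaw -2.7081751836961474 0.07244595975282357
side [316 158  37   7 113] [333.92035398 160.78761062] [[316.0, 161.0], [351.79998779296875, 157.5], [352.1000061035156, 160.8000030517578], [316.29998779296875, 164.1999969482422]]
[[ 0.52135502 -0.17782758  0.148     ]]
```

Run:
```python
from h import *
o=[np.pi,0,.433]; x,y=.5172,-.1717
manip.movep([x,y,.22],o)
print(manip.servo_line([x,y,.1275],velocity=.12,threshold=12))
manip.close(80); s=manip.sense(); print(s["position"],s["grip_width"],s["finger_force"],s["wrist_force"],s["moment"],s["time"])
print(manip.servo_line([x,y,.26],velocity=.1,threshold=25)); s=manip.sense(); print(s["wrist_force"],s["moment"],s["grip_width"])
manip.servo_line([.5452-.09*0,.0297,.285],[np.pi,0,.25],velocity=.15)
s=manip.sense(); print(s["position"],s["tool_rot"],s["joints"],s["wrist_force"],s["time"])
for n in("top","side"):
    c=cam(n); save(c,n+"1",(200,120,400,270),4)
    for q in["key_tip","key_bar","shaft_mouth"]:
        for r in manip.tip_of(n,q)[:2]: print(n,q,round(r["p"],2),np.round(r["xyz"],4))
```

```text
False
[ 0.51753736 -0.17175777  0.12802459] 0.14336142883754388 78.18292737007141 [ 0.52172694 -0.11214193  3.354787  ] [ 0.08883372  0.07058387 -0.0362889 ] 5.2917
False
[ 0.98603901 -0.65796816 -1.8533019 ] [-0.04802926  0.00747667 -0.04664959] 0.14307071359509352
[0.54520973 0.02916543 0.28520592] [ 3.14125089e+00 -2.91321411e-04  2.49359129e-01] [ 5.35978812e-02  3.19250425e-01  2.50342688e-01  1.50153635e+00
 -2.78574081e-04  2.94583141e+00] [ 0.43200898  1.00956097 -2.3079797 ] 8.2833
top shaft_mouth 0.48 [0.5474 0.0292 0.1156]
side key_tip 0.81 [0.548  0.031  0.1647]
side key_bar 0.75 [0.5421 0.0241 0.3097]
side shaft_mouth 0.85 [0.5463 0.0303 0.11  ]
```

View pics/side1.png

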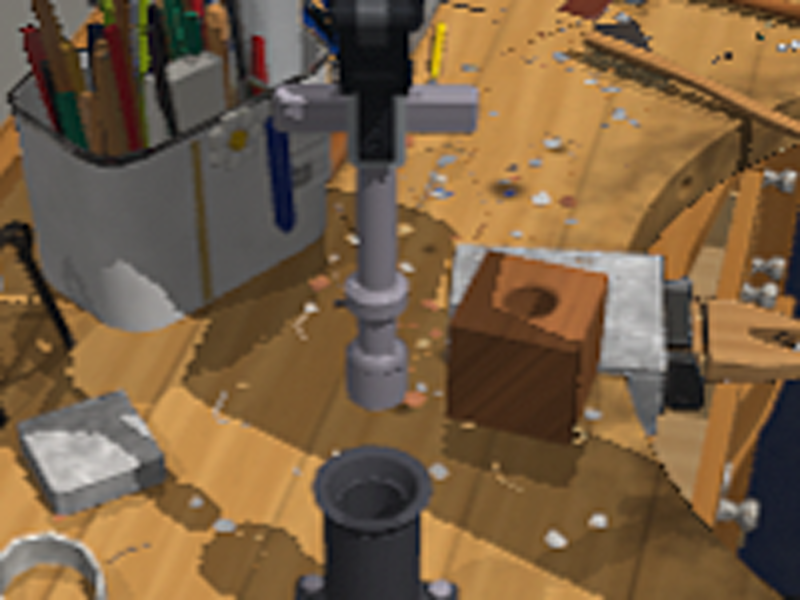

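The key is out of the block and vertical: head at about (294,216) raw in the side view, with the mouth at (293,242) below it. Since q6 rises as the key turns clockwise, I need to turn back half a turn to have enough range.

Run:
```python
from h import *
s=manip.sense(); j=list(s["joints"]); j[5]-=np.pi; manip.move_j(j)
s=manip.sense(); print(s["position"],s["tool_rot"],s["joints"][5],s["time"])
c=cam("side"); t=cam("top")
print("mouth/tip expected side",proj(c,[[.5457,.0299,.110],[.5452,.0292,.164]]).round(2).tolist(),"top bar",proj(t,[[.5452,.0292,.312]]))
for q in["key_tip","shaft_mouth"]:
    for r in manip.tip_of("side",q)[:1]: print(q,round(r["p"],2),np.round(r["xyz"],4))
a=c["image"][190:265,260:330]; b=t["image"][180:255,200:270]
im=cv2.resize(np.hstack([a,b])[:,:,::-1],None,fx=5.5,fy=5.5,interpolation=cv2.INTER_CUBIC); cv2.imwrite("pics/p2.png",im)
```

```text
[0.54518081 0.02945356 0.28496651] [-3.14159119e+00 -9.05358663e-05 -2.89218370e+00] -0.19542554308949883 11.3333
mouth/tip expected side [[294.5, 240.5], [294.9, 217.33]] top bar [[222.04428031 210.10801442]]
key_tip 0.56 [0.5475 0.0313 0.1599]
shaft_mouth 0.62 [0.5449 0.0298 0.1077]
```

View pics/p2.png

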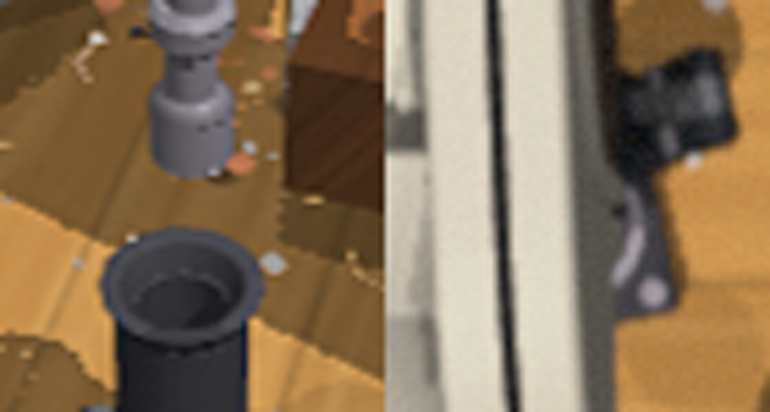

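Side view: head at column 294.9, mouth centre at about (293.4, 241.8). The key is within 3 mm of the axis, inside the flare's tolerance. I'll lower it with force sensing and correct from the side forces.

Run:
```python
from h import *
c=cam("side"); print(ray(c,[(293.4,241.8)],.110),ray(c,[(294.9,216.9)],.1637))
f0=np.array(manip.sense()["wrist_force"]); print(f0)
x,y=.5459,.0308
r=manip.servo_line([x,y,.234],velocity=.1,threshold=10); 
if not r: r=manip.servo_line([x,y,.205],velocity=.03,threshold=6)
s=manip.sense(); print(r,s["position"],s["wrist_force"]-f0,s["moment"],s["time"])
```

```text
[[0.54667025 0.03358582 0.11      ]] [[0.54559795 0.02780188 0.1637    ]]
[-0.31456696 -0.11027661 -1.44286222]
False [0.5459451  0.03081662 0.20506587] [ 0.95257548  0.59856485 -0.02182226] [ 0.16109395 -0.03207864 -0.06410004] 13.3583
```

Run:
```python
from h import *
p=manip.sense()["position"]; x,y=p[0],p[1]
f0=np.array(manip.sense()["wrist_force"])
r=manip.servo_line([x,y,.162],velocity=.04,threshold=6); s=manip.sense(); print(r,s["position"],s["wrist_force"]-f0,s["time"])
if not r:
    r=manip.servo_line([x,y,.150],velocity=.015,threshold=5); s=manip.sense(); print(r,s["position"],s["wrist_force"]-f0,s["moment"],s["time"])
```

```text
False [0.54591221 0.03084084 0.16205239] [-0.14699458  0.04316723 -1.32649071] 14.5833
True [0.54643687 0.0309131  0.1573761 ] [-0.12062107 -0.99728874  5.27207052] [ 0.02376039 -0.03723557 -0.04430555] 15.05
```

Run:
```python
from h import *
x,y=.5459,.0308; yaw=.249+np.pi
for k in range(12):
    manip.servo_line([x,y,.159],velocity=.03)
    if k:
        yaw-=.1; j=list(manip.sense()["joints"]); j[5]+=.1; manip.move_j(j)
    r=manip.servo_line([x,y,.1535],velocity=.015,threshold=5); s=manip.sense()
    print(k,r,round(s["position"][2],4),s["joints"][5].round(3),s["tool_rot"][2].round(3),s["wrist_force"].round(1),s["time"])
    if not r: break
    if s["time"]>40: break
```

```text
0 True 0.1573 -0.194 -2.892 [ 1.3 -0.4  4.4] 15.55
1 True 0.1569 -0.096 -2.99 [0.3 0.3 4.6] 16.3
2 True 0.1542 0.004 -3.09 [-0.  -0.4  1.5] 17.15
3 False 0.1532 0.103 3.093 [ 0.   1.3 -1.8] 18.2417
```

Run:
```python
from h import *
x,y=.5459,.0308
r=manip.servo_line([x,y,.1415],velocity=.02,threshold=5); s=manip.sense()
print(r,s["position"],s["joints"][5],s["wrist_force"].round(2),s["moment"].round(3),s["time"])
```

```text
True [0.54635492 0.0310137  0.14394292] 0.10270199766312293 [0.21 0.58 3.73] [ 0.065 -0.168  0.036] 18.7417
```

Run:
```python
from h import *
manip.servo_line([.5462,.0309,.1441],velocity=.02)
j=list(manip.sense()["joints"]); 
def rd(): 
    a=[manip.sense() for _ in range(1)][0]; return a
s=rd(); print(s["joints"][5].round(3),s["moment"].round(3),s["effort"][5].round(3),s["wrist_force"].round(1),s["time"])
for k in range(8):
    j[5]+=.1; manip.move_j(j); s=rd()
    print(s["joints"][5].round(3),s["moment"].round(3),s["effort"][5].round(3),s["wrist_force"].round(1),round(s["time"],2))
    if s["moment"][2]>.18: break
```

```text
0.102 [ 0.281 -0.186 -0.058] -0.01 [0.6 0.  1.2] 18.9917
0.2 [ 0.136 -0.215  0.027] 0.102 [0.3 0.8 1.5] 19.24
0.298 [ 0.274 -0.206  0.018] 0.103 [0.3 1.  1.2] 19.49
0.398 [ 0.34  -0.254  0.037] 0.095 [0.7 1.2 1. ] 19.74
0.497 [ 0.394 -0.351  0.03 ] 0.104 [0.7 0.6 1.5] 19.99
0.597 [ 0.355 -0.315  0.043] 0.104 [1.3 1.9 1.5] 20.24
0.697 [ 0.371 -0.37   0.03 ] 0.102 [1.3 0.3 0.8] 20.49
0.797 [ 0.37  -0.361 -0.   ] 0.101 [1.4 0.9 0.2] 20.74
0.897 [ 0.317 -0.449 -0.04 ] 0.1 [1.1 0.8 1.5] 20.99
```

Run:
```python
from h import *
j=list(manip.sense()["joints"]); q0=j[5]
d=.02
while j[5]<q0+1.2:
    j[5]+=d; manip.move_j(j); s=manip.sense(); e=s["effort"][5]
    if e>.115 or d<.02 or s["joints"][5]%.1<.02: print(round(s["joints"][5],3),round(j[5],3),s["moment"][2].round(3),e.round(3),s["wrist_force"].round(1),round(s["time"],2))
    if e>.115: d=.006
    if e>.19 or s["time"]>50: break
```

```text
0.916 0.917 0.067 0.08 [1.  1.1 0.7] 21.24
1.017 1.017 0.034 0.073 [2.1 1.4 0.7] 22.49
1.117 1.117 0.04 0.073 [0.8 1.3 0.3] 23.74
1.217 1.217 0.046 0.078 [1.2 0.7 1. ] 24.99
1.317 1.317 0.117 0.078 [2.  0.8 0.7] 26.24
1.417 1.417 0.104 0.082 [0.4 1.1 1.3] 27.49
1.437 1.437 0.099 0.144 [1.2 1.3 1.6] 27.74
1.443 1.443 0.113 0.164 [1.  0.7 0.9] 27.99
1.449 1.449 0.195 0.183 [ 1.  -0.6  1.5] 28.24
1.455 1.455 0.166 0.198 [0.9 1.1 0.7] 28.49
```

Run:
```python
from h import *
manip.wait(.3); s=manip.sense(); print("hold",s["effort"][5],s["moment"][2])
j=list(s["joints"]); j[5]=1.455
for k in range(8):
    j[5]-=.01; manip.move_j(j); s=manip.sense(); e=s["effort"][5]
    print(round(s["joints"][5],3),e.round(3),s["wrist_force"].round(1),round(s["time"],2))
    if e<.03: break
c=cam("side"); save(c,"grip",(250,220,350,320),5)
for r in manip.tip_of("side","silver_bar")[:3]: print(r["p"],np.round(r["xyz"],4))
```

```text
hold 0.19221753347665071 0.2225364264366078
1.445 0.08 [1.2 1.1 0.9] 29.04
1.435 0.046 [2.2 0.9 1.1] 29.29
1.425 0.021 [1.1 0.3 1.1] 29.54
0.91 [ 0.5516  0.2202 -0.0017]
0.43 [0.5299 0.097  0.013 ]
```

View pics/grip.png

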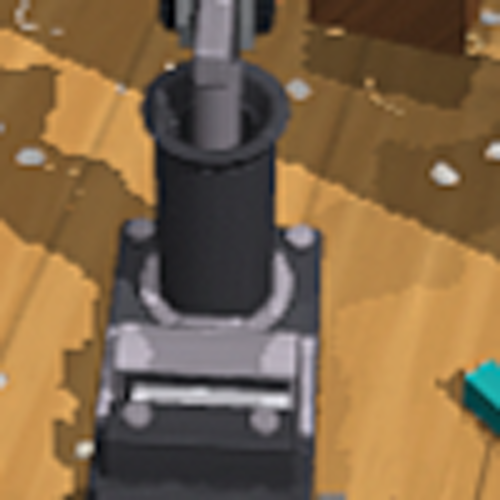

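The bar at (292,299) raw is closed between the jaws and the key stands in the shaft. I'll check the grip by reloading once: if the stem held, the torque should return at the same angle. Then I'll release.

Run:
```python
from h import *
j=list(manip.sense()["joints"]); j[5]=1.425
while j[5]<1.475:
    j[5]+=.006; manip.move_j(j); s=manip.sense(); e=s["effort"][5]; print(round(s["joints"][5],3),e.round(3),round(s["time"],2))
    if e>.205: break
while 1:
    j[5]-=.01; manip.move_j(j); s=manip.sense(); e=s["effort"][5]; print(round(s["joints"][5],3),e.round(3))
    if e<.03 or j[5]<1.38: break
manip.open_gripper(); s=manip.sense(); print("open",s["wrist_force"].round(1),s["grip_width"])
p=s["position"]; manip.servo_line([p[0],p[1],p[2]+.13],velocity=.1)
manip.wait(.3)
c=cam("side"); save(c,"end",(240,160,360,330),4); print(manip.sense()["time"])
for q in("key_bar","key_tip","silver_bar"):
    for r in manip.tip_of("side",q)[:3]: print(q,r["p"],np.round(r["xyz"],4))
```

```text
1.431 0.098 29.89
1.437 0.146 30.14
1.443 0.166 30.39
1.449 0.185 30.64
1.455 0.2 30.89
1.461 0.214 31.14
1.451 0.094
1.441 0.06
1.431 0.033
1.421 0.01
open [ 0.8 -0.2 -0.2] 0.9975765821159215
34.6417
key_bar 0.58 [0.5467 0.0298 0.1686]
silver_bar 0.92 [ 0.5533  0.2176 -0.0008]
silver_bar 0.88 [0.4227 0.0595 0.0044]
silver_bar 0.53 [0.531  0.0977 0.0142]
```

View pics/end.png

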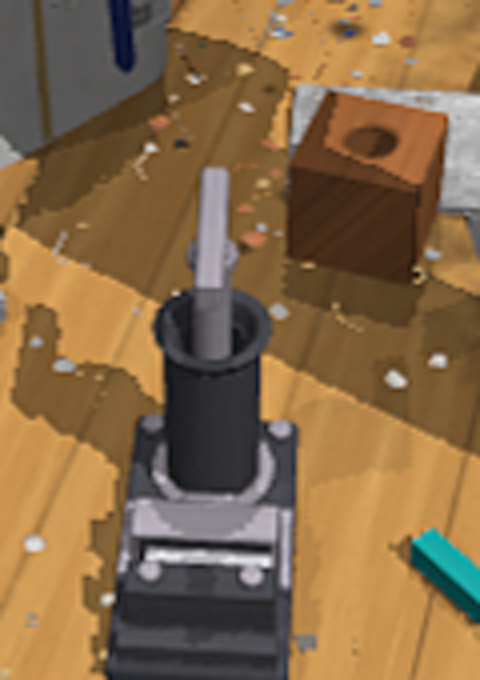

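The key is left standing on the stem with its bar at z≈0.163, the expected height, and the bar is between the jaws. One doubt remains: how much of the effort reading was joint friction. I can check that in free air.

Run:
```python
from h import *
j=list(manip.sense()["joints"])
for d,n in((.006,5),(-.01,4),(.1,2),(.02,3)):
    o=[]
    for k in range(n):
        j[5]+=d; manip.move_j(j); s=manip.sense(); o.append((s["effort"][5].round(3),s["moment"][2].round(3)))
    print(d,o)
print(s["time"])
```

```text
0.006 [(np.float64(0.007), np.float64(-0.038)), (np.float64(0.007), np.float64(-0.05)), (np.float64(0.007), np.float64(-0.021)), (np.float64(0.007), np.float64(0.035)), (np.float64(0.007), np.float64(0.005))]
-0.01 [(np.float64(-0.012), np.float64(0.029)), (np.float64(-0.012), np.float64(-0.012)), (np.float64(-0.012), np.float64(-0.054)), (np.float64(-0.012), np.float64(-0.071))]
0.1 [(np.float64(0.106), np.float64(0.1)), (np.float64(0.096), np.float64(-0.013))]
0.02 [(np.float64(0.009), np.float64(0.001)), (np.float64(0.017), np.float64(0.004)), (np.float64(0.019), np.float64(-0.031))]
38.2917
```

```bash
python3 -c "
from h import *
print(manip.close_job())"
```

```text
the job is handed in; nothing more can be done
None
```

The job is handed in, at about 38 s of the 72 s allowed: the silver bar was tightened to about 0.2 N m, inside the firm range, and the key is left standing on the stem. The stem seemed to ease back slightly when I let off, so the grip left on the bar may be lighter than that peak, and I couldn't measure it.

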